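# Tip the press mould onto its back and lay it on the pressing board

### The job

Take the plaster press mould from the drying rack and stand it on its foot on the black rubber mat, let go, and with its foot on the mat push it over (near the top, not gripping it) so that it topples onto its back with the hollow face up. Then pick it up again and gently lay it, hollow still up, flat on the pressing board between the two battens, about midway along, and let go. Leave the fluted pot on the rack where it stands and never let the mould come to lie on the bare table.

Things in the scene. Friction and masses are not known exactly. Their poses are not given: they have to be found in the camera images.
- mould_mid (a point): Centre of the press mould, a loose white plaster block 130 mm long, 56 wide, 42 thick. Its z runs along the length from foot to top (up at the start, when it stands on the rack), x points out of the flat back, -x out of the hollow front, y across the width. Foot 65 mm below this point, back 21 mm along +x. At the start the hollow looks towards the robot, turned up to about 1 rad either way.
- mould_foot (a point): Centre of the mould's foot face (56 x 42 mm), the end it stands on; axes as mould_mid. The front's hollow is 76 mm long, 38 wide, 18 deep with a leaf in it, from 16 mm above the foot; the top 38 mm is solid.
- mould: The press mould as a whole, 0.29 to 0.43 kg; origin and axes as mould_foot. Standing, it falls by itself once leaned about 19 degrees; pushed lower than about 45 mm above its foot it may slide instead of tipping.
- mat_top (a point): Centre of the top face of the black rubber mat, fixed, 250 mm along its x, 170 mm along its y, 12 mm thick, its top 12 mm above the table; x runs roughly away from the robot, z up.
- board_seat (a point): Centre of the seat of the pressing board, fixed: a light wooden board 150 mm along its x by 100 along its y, seat 14 mm above the table; along both sides a dark batten runs in x, 14 mm wide, rising 8 mm above the seat, the two 68 mm apart inside; ends open. x runs roughly away from the robot, z up.
- pot_mid (a point): Centre of the small loose fluted pot, 56 mm wide, 44 tall, upright on the rack about 84 mm beside the mould (either side); to be left alone. The rack is a fixed wooden stand, 125 x 184 mm, slats 22 mm above the table, with a back rail on its far side up to 75 mm above the table.

How it is judged:
By the outcome, as a careful person would: the job done as asked, in the order asked, and still so for the second after the job is handed in, with the robot touching nothing.
It also fails if it takes over 56 s, if anything falls off the work surface, if the arm or the gripper's body presses on something with over 40 N, if the wrist force passes 120 N, or if a joint passes its speed limit or range.

### The arm

A 6-joint arm with a two-finger parallel gripper is mounted at the origin on a cart in front of the work surface, level with it; the furniture and walls round the work are solid. World frame = base frame: x ahead of the robot, y to its left, z up, the work surface at z = 0. Lengths are in m, angles in degrees, forces in N, time in s.
With the tool pointing down it reaches from about 0.375 to 0.825 m from the base axis. Payload 5.5 kg.
Tool frame: the origin (TCP) lies on the mounting face of the last link; the fingertips stand 173 mm ahead of it and the grasp point (between the pads) lies 155 mm ahead of it (ctrl.grasp_offset is the distance from the TCP to the grasp point, in m); z points along the fingers, y is the line along which they close (so a half turn about z gives the same grasp; the last joint's range is limited). The gripper opens to 85 mm and grips with 20 to 120 N. Pads are 22 mm wide; open, the fingers measure 114 mm over their backs; the gripper's body (76 mm by 85 mm) begins 54 mm behind the grasp point. The pads swing forward as they close: fully open they stand 13 mm farther back than shut.
Start: joints at [-74.427, 17.962, -2.699, 69.339, 0, 90], TCP at [0.161, -0.578, 0.405] pointing down, gripper open.
Joint ranges: [-152.73, 152.73], [-39.44, 99.34], [-58.76, 71.6], [-118.89, 123.64], [-81.53, 83.1], [-180, 180]. Speed limits (degrees/s): [136.94, 136.94, 172.46, 180, 180, 180].

### API

Orientations are given as a 3x3 rotation matrix whose columns are the frame's x, y, z axes.
In Python, from plant import get_state, imaging, ctrl gives the robot as it stands.
- The arm moves only by the shell command python3 -m pendant 'ROWS'. ROWS is JSON, a list that holds one entry, the list of rows, each a list of 5 numbers: the shift along the tool's x, y, z normalised to -1 to 1, where 1 is 0.2 m, then the turn about the tool's z normalised to -1 to 1, where 1 is 60 degrees, then the gripper's target within -1 to 1 (fully open at 1, half-way at 0, shut at -1). A call has 1 to 5 rows; each row is the pose to reach, as a shift and turn from the pose commanded when the call began, along the tool's axes at that moment; what a row does not reach only later rows make up. A row lasts 1/12 s, in which the tool goes at most 41.7 mm and 7.16 degrees, less where a joint would pass 70% of its speed; a pose out of reach is approached as far as the arm can. A call with a number of a shift or a turn outside -1 to 1 is refused whole. A call with a gripper value outside its range is refused whole. The fingers move at their own pace and stop on an object; the grip force is fixed at half the most. Time passes only in rows, so rows that repeat a pose let the fingers close. It gives the time, the measured TCP pose, the force, the opening and the grip force at its end, in the units of the state.
- get_state(): the state, without advancing time (a new reading comes with each control period).
- imaging.read_camera(name): name is "scene" or "top" or "wrist"; returns a dict with "image" (420x560x3 uint8, red, green, blue), "fx", "fy", "cx", "cy" (pixels), "view" (4x4, takes a point from world to camera coordinates). Camera axes: x right, y up, looking along -z (the intrinsics and any distortion apply to the point x, -y, -z); pixel columns grow to the right and rows downward; lengths in m; the calibration is good to about 2 mm. A picture is of the moment at which its call begins. There is no depth.
- ctrl.finish_job(): hands the job in; it is judged then, once.
Trained networks look in a picture, given as the dict that the camera call returned (one of the last four; its "shot" number tells which), for a name from the list of things; names that differ only in an ending like _2 or _b are one class to them, and where a whole thing is asked for, a point or a joint stands for the part that bears it (a point fixed in the world has none). Each returns a list of dicts, best first, with "score" (0 to 1); they miss things now and then, are a little off and sometimes report something else, mostly with a low value. They report only what shows in the picture. A call takes as long as a camera call.
- imaging.look_for(name, picture): "location" ([column, row] in pixels, amid what is visible of it).
- imaging.masks_of(name, picture): "region" (420x560 bool, what is visible of it) and "location" ([column, row] in pixels, amid what is visible of it).
The state is a dict: "time": time; "joints": joint angles; "dq": joint speeds; "effort": joint torques, N m; "ee_pos": TCP position; "orientation": TCP orientation; "force": force on the tool from outside, world axes, zero at the start; "torque": the same for the moment, N m; "width": opening from 0.0 (shut) to 1.0 (fully open); "grip_force": force on a finger pad.
Only numpy, scipy, OpenCV 4.12 (cv2) and the standard library are available. Lean on these libraries where they do the work, as an engineer would, in place of code of your own. Each camera call takes 0.05 s, during which the arm holds its last target. There are 200 camera calls.

## Working session

There is one attempt and no reset: what is moved stays moved. The work goes in short steps, Python scripts to look and compute and a shell command to move; the robot and the scene stay as the last step left them, time stands still between calls to the robot, and variables do not carry over. Pictures are saved under pics/ and viewed, at most 10 in all, crops included, and the job is handed in when it is done.

```bash
ls; mkdir -p pics; python3 - <<'E'
from plant import get_state, imaging, ctrl
import cv2,numpy as np
s=get_state();print(s)
ims=[]
for n in("scene","top"):
    p=imaging.read_camera(n);print(n,p["fx"],p["fy"],p["cx"],p["cy"],[k for k in p if k!='image'],np.round(p["view"],3).tolist())
    cv2.imwrite(f"pics/{n}0.png",p["image"][:,:,::-1])
    for o in("mould","mould_mid","mould_foot","mat_top","board_seat","pot_mid"):
        print(o,[(np.round(r["location"],1).tolist(),round(r["score"],2)) for r in imaging.look_for(o,p)[:2]])
E
```

```text
pics
{'time': 0.0, 'joints': array([-7.44258006e+01,  1.80052798e+01, -2.75567675e+00,  6.93405328e+01,
        4.82083158e-04,  9.00007992e+01]), 'dq': array([-0.07774408, -0.03826896, -0.01679426,  0.03826981,  0.03763005,
       -0.05500381]), 'effort': array([-1.60914751e-03, -5.39590180e+01,  3.39748657e+01,  1.92000641e-02,
       -2.83048286e-05,  2.64679564e-06]), 'ee_pos': array([ 0.16101442, -0.57768812,  0.40381184]), 'orientation': array([[ 9.63287314e-01,  2.68472218e-01, -4.67470277e-04],
       [ 2.68472625e-01, -9.63285799e-01,  1.70854437e-03],
       [ 8.38921827e-06, -1.77132209e-03, -9.99998431e-01]]), 'force': array([-0.12562008, -0.74667108,  1.26738224]), 'torque': array([ 0.01831718, -0.0020958 ,  0.02992088]), 'grip_force': 0.0, 'width': 0.9991368568592035}
scene 407.47585184009824 407.47585184009824 269.36466601048284 212.09119420993179 ['fx', 'fy', 'cx', 'cy', 'view', 'shot'] [[-0.839, -0.544, -0.018, 0.469], [0.268, -0.442, 0.856, -0.164], [-0.474, 0.714, 0.516, -0.786], [0.0, 0.0, 0.0, 1.0]]
mould [([191.4, 270.0], 0.55)]
mould_mid [([192.4, 271.9], 0.95)]
mould_foot [([191.4, 270.5], 0.98)]
mat_top [([274.4, 231.0], 0.67)]
board_seat [([321.8, 194.8], 0.88), ([192.0, 272.0], 0.44)]
pot_mid [([226.3, 268.9], 0.88), ([277.0, 231.2], 0.54)]
top 444.4621826675935 444.4621826675935 279.91887553042915 209.4988030948219 ['fx', 'fy', 'cx', 'cy', 'view', 'shot'] [[-0.025, -1.0, -0.002, 0.106], [0.987, -0.025, 0.161, -0.5], [-0.161, 0.002, 0.987, -0.96], [0.0, 0.0, 0.0, 1.0]]
mould [([159.6, 208.8], 0.86)]
mould_mid [([165.1, 208.9], 0.66)]
mould_foot [([163.1, 208.0], 0.84)]
mat_top [([300.7, 205.1], 0.91)]
board_seat [([388.8, 211.7], 0.57)]
pot_mid []
```

View pics/scene0.png

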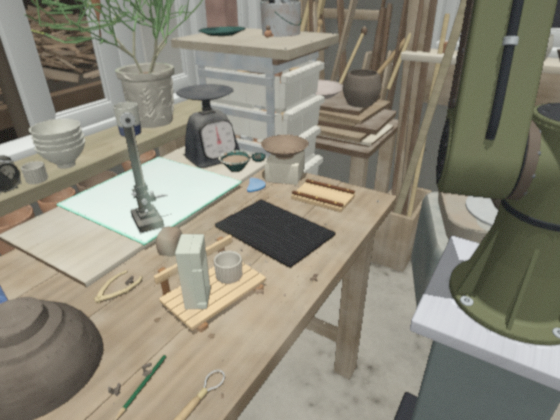

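View pics/top0.png

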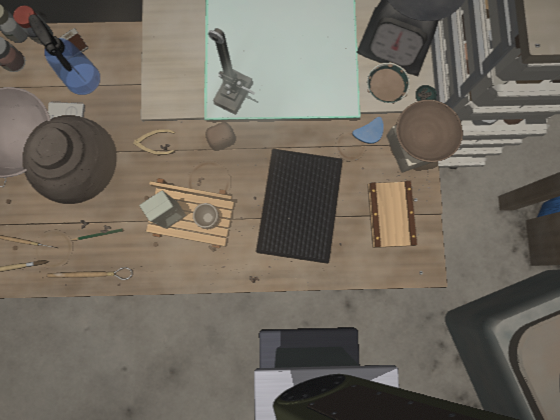

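```bash
cat > h.py <<'E'
from plant import get_state, imaging, ctrl
import cv2,numpy as np
def ray(p,uv):
    R=p["view"][:3,:3];t=p["view"][:3,3]
    d=R.T@np.array([(uv[0]-p["cx"])/p["fx"],-(uv[1]-p["cy"])/p["fy"],-1.]);return -R.T@t,d
def onz(p,uv,z):
    c,d=ray(p,uv);return c+d*(z-c[2])/d[2]
def proj(p,X):
    q=(p["view"][:3,:3]@np.atleast_2d(X).T).T+p["view"][:3,3]
    return np.c_[p["cx"]+p["fx"]*q[:,0]/-q[:,2],p["cy"]-p["fy"]*q[:,1]/-q[:,2]]
def best(n,p):
    m=imaging.masks_of(n,p);return m[0] if m else None
def rect(m,p,z):
    c,_=cv2.findContours(m.astype(np.uint8),0,2);c=max(c,key=cv2.contourArea)[:,0]
    w=np.array([onz(p,q,z)[:2] for q in c],np.float32)
    return cv2.minAreaRect(w*1000)
E
python3 - <<'E'
from h import *
p=imaging.read_camera("top")
for n,z in(("mat_top",.012),("board_seat",.018),("pot_mid",.066),("mould",.152)):
    m=best(n,p)
    if m: print(n,m["score"],rect(m["region"],p,z),m["region"].sum())
s=imaging.read_camera("scene")
a=cv2.resize(p["image"][170:260,130:250],None,fx=4.5,fy=4.5,interpolation=2)
b=cv2.resize(s["image"][220:330,150:280],None,fx=4.5,fy=4.5,interpolation=2)[:405,:]
b=cv2.resize(s["image"][220:325,160:225],(250,405),interpolation=2)
cv2.imwrite("pics/c1.png",np.hstack([a,b])[:,:,::-1])
for n in("mould",):
    for c in(p,s):
        m=best(n,c)
        if m: print(n,m["score"],cv2.boundingRect(m["region"].astype(np.uint8)))
E
```

```text
mat_top 0.89 ((517.7789306640625, 47.41971206665039), (171.224609375, 249.57225036621094), 80.11297607421875) 7713
board_seat 0.59 ((490.74114990234375, -161.5338134765625), (151.10646057128906, 103.8650131225586), 1.2765365839004517) 2859
pot_mid 0.97 ((488.96484375, 256.7099609375), (58.92113494873047, 54.36980438232422), 25.88327407836914) 548
mould 0.79 ((489.3230895996094, 328.5580139160156), (73.6893539428711, 67.80569458007812), 34.48896026611328) 1085
mould 0.79 (140, 191, 46, 38)
mould 0.93 (175, 235, 36, 75)
```

View pics/c1.png

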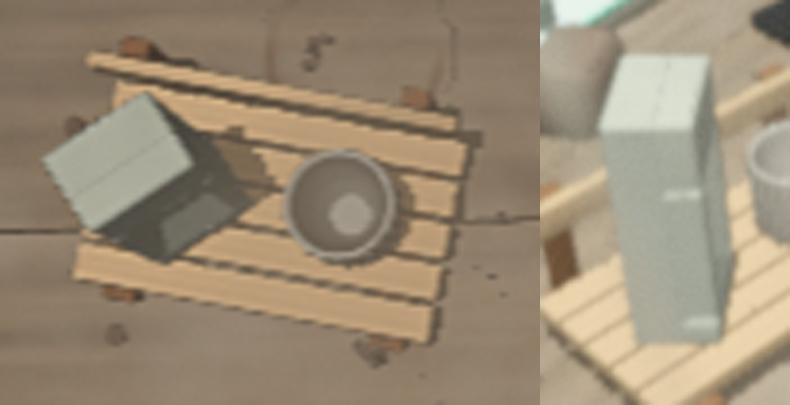

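```bash
cat >> h.py <<'E'
def yaw(): 
    R=get_state()["orientation"];return np.degrees(np.arctan2(R[1,0],R[0,0]))
def plan(wps,start=None):
    """wps: (x,y,z_tcp,yaw); prints normalised shift and turn for each call"""
    if start is None: start=(*get_state()["ee_pos"],yaw())
    for w in wps:
        d=np.array(w[:3])-start[:3];a=np.radians(start[3])
        X=[np.cos(a),np.sin(a),0];Y=[np.sin(a),-np.cos(a),0]
        dy=-((w[3]-start[3]+180)%360-180)
        print(np.round([d@X/.2,d@Y/.2,-d[2]/.2,dy/60],3));start=w
E
python3 - <<'E'
from h import *
p=imaging.read_camera("top")
c=np.array([(42,158),(148,92),(193,160),(92,230)])/4.5+[130,170]-.5+.5/4.5
W=np.array([onz(p,q,.152) for q in c]);print(W.round(3))
print("centre",W.mean(0).round(4))
L=[np.linalg.norm(W[i]-W[(i+1)%4]) for i in range(4)];print(np.round(L,3))
v=(W[1]-W[2])+(W[0]-W[3]);print("x yaw",np.degrees(np.arctan2(v[1],v[0])))
u=(W[1]-W[0])+(W[2]-W[3]);print("perp yaw",np.degrees(np.arctan2(u[1],u[0])))
s=imaging.read_camera("scene")
print(proj(s,np.r_[W]).round(0))
plan([(.28,-.42,.405,51.6),(.40,-.27,.405,87.6),(.45,-.09,.405,123.6),(.46,.1,.405,159.6),(.48,.28,.405,195.6)])
E
```

```text
[[0.501 0.375 0.152]
 [0.53  0.328 0.152]
 [0.498 0.308 0.152]
 [0.468 0.352 0.152]]
centre [0.4994 0.3409 0.152 ]
[0.055 0.037 0.054 0.04 ]
x yaw 34.08161201135416
perp yaw -56.97349452486141
[[174. 252.]
 [181. 233.]
 [202. 233.]
 [198. 251.]]
[ 0.785 -0.601 -0.002 -0.6  ]
[ 0.96   0.004 -0.    -0.6  ]
[ 0.91   0.212 -0.    -0.6  ]
[ 0.764  0.567 -0.    -0.6  ]
[ 0.22   0.878 -0.    -0.6  ]
```

```bash

python3 -m pendant '[[[0.785,-0.6,0,-0.6,1],[0.785,-0.6,0,-0.6,1],[0.785,-0.6,0,-0.6,1],[0.785,-0.6,0,-0.6,1],[0.785,-0.6,0,-0.6,1]]]'
python3 -m pendant '[[[0.96,0,0,-0.6,1],[0.96,0,0,-0.6,1],[0.96,0,0,-0.6,1],[0.96,0,0,-0.6,1],[0.96,0,0,-0.6,1]]]'
python3 -m pendant '[[[0.91,0.21,0,-0.6,1],[0.91,0.21,0,-0.6,1],[0.91,0.21,0,-0.6,1],[0.91,0.21,0,-0.6,1],[0.91,0.21,0,-0.6,1]]]'
python3 - <<'E'
from h import *
s=get_state();print(s["joints"].round(1),yaw())
plan([(.46,.1,.405,159.6),(.48,.28,.405,195.6),(.499,.341,.405,213.5)])
E
```

```text
time: 1.62
ee_pos: [0.2811, -0.4179, 0.4048]
orientation: [[0.619, 0.786, 0.001], [0.786, -0.619, 0.001], [0.001, 0.0, -1.0]]
force: [-0.1, -1.1, -0.5]
width: 1.002
grip_force: 0.0
time: 2.03
ee_pos: [0.4015, -0.2674, 0.405]
orientation: [[0.041, 0.999, 0.001], [0.999, -0.041, 0.001], [0.001, 0.001, -1.0]]
force: [0.5, -1.0, -0.2]
width: 1.0
grip_force: 0.0
time: 2.45
ee_pos: [0.4513, -0.087, 0.405]
orientation: [[-0.552, 0.834, 0.001], [0.834, 0.552, 0.001], [0.001, 0.002, -1.0]]
force: [1.2, -0.6, 0.3]
width: 0.998
grip_force: 0.0
[-10.9   2.8 -21.1  66.1   0.1  45.5] 123.52571963941153
[ 0.755  0.553 -0.    -0.601]
[ 0.22   0.878 -0.    -0.6  ]
[-0.174  0.268 -0.    -0.298]
```

```bash

python3 -m pendant '[[[0.755,0.553,0,-0.6,1],[0.755,0.553,0,-0.6,1],[0.755,0.553,0,-0.6,1],[0.755,0.553,0,-0.6,1],[0.755,0.553,0,-0.6,1]]]' >/dev/null
python3 -m pendant '[[[0.22,0.878,0,-0.6,1],[0.22,0.878,0,-0.6,1],[0.22,0.878,0,-0.6,1],[0.22,0.878,0,-0.6,1],[0.22,0.878,0,-0.6,1]]]' >/dev/null
python3 -m pendant '[[[-0.174,0.268,0,-0.3,1],[-0.174,0.268,0,-0.3,1],[-0.174,0.268,0,-0.3,1],[-0.174,0.268,0,-0.3,1]]]'
python3 - <<'E'
from h import *
s=get_state();print(s["joints"].round(1),yaw())
p=imaging.read_camera("wrist");cv2.imwrite("pics/w1.png",p["image"][:,:,::-1])
t=imaging.read_camera("scene")
m=best("mould",p)
print(m and (m["score"],rect(m["region"],p,.152)))
E
```

```text
time: 3.62
ee_pos: [0.5039, 0.3381, 0.4041]
orientation: [[-0.84, -0.542, -0.0], [-0.542, 0.84, -0.0], [0.001, -0.0, -1.0]]
force: [-0.6, -1.2, -0.3]
width: 1.0
grip_force: 0.0
[33.9 18.7 -1.7 69.6 -0.   1. ] -147.18024983295555
(0.75, ((489.67254638671875, 335.3710632324219), (60.29772186279297, 54.979644775390625), 32.794593811035156))
```

View pics/w1.png

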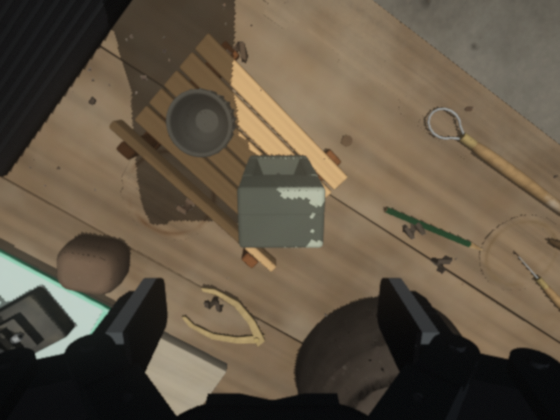

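```bash
python3 - <<'E'
from h import *
p=imaging.read_camera("wrist")
W=np.array([onz(p,q,.152) for q in [(238,188),(326,187),(323,247),(238,247)]]);c=W.mean(0);print(W.round(3),c)
u=W[1]-W[0]+W[2]-W[3];print(np.linalg.norm(u)/2,np.degrees(np.arctan2(u[1],u[0])))
print(ctrl.grasp_offset)
plan([(c[0],c[1],.33,213.0),(c[0],c[1],.133+.155,213)])
E
```

```text
[[0.496 0.306 0.152]
 [0.466 0.352 0.152]
 [0.5   0.374 0.152]
 [0.53  0.326 0.152]] [0.49785872 0.33948315 0.152     ]
0.05530211773858407 122.79436980904342
0.1547
[ 0.015  0.031  0.374 -0.008]
[ 0.    0.    0.21 -0.  ]
```

```bash

python3 -m pendant '[[[0.015,0.031,0.35,0,1],[0.015,0.031,0.35,0,1],[0.015,0.031,0.45,0,1],[0.015,0.031,0.55,0,1],[0.015,0.031,0.595,0,1]]]'
python3 -m pendant '[[[0,0,0,0,1],[0,0,0,0,-0.2],[0,0,0,0,-0.4],[0,0,0,0,-0.6],[0,0,0,0,-0.6]]]'
python3 -m pendant '[[[0,0,0,0,-0.8],[0,0,0,0,-0.8],[0,0,0,0,-1],[0,0,0,0,-1],[0,0,0,0,-1]]]'
```

```text
time: 4.23
ee_pos: [0.4971, 0.3388, 0.2833]
orientation: [[-0.843, -0.537, -0.003], [-0.537, 0.843, -0.002], [0.003, -0.0, -1.0]]
force: [-0.9, -0.2, -1.0]
width: 1.003
grip_force: 0.0
time: 4.65
ee_pos: [0.4988, 0.3408, 0.2877]
orientation: [[-0.842, -0.539, 0.003], [-0.539, 0.842, 0.002], [-0.003, 0.0, -1.0]]
force: [-0.4, 0.4, 4.8]
width: 0.646
grip_force: 64.9
time: 5.07
ee_pos: [0.4987, 0.3408, 0.2877]
orientation: [[-0.842, -0.539, 0.003], [-0.539, 0.842, 0.002], [-0.004, 0.0, -1.0]]
force: [-0.6, -0.1, 7.1]
width: 0.649
grip_force: 65.2
```

```bash

python3 -m pendant '[[[0,0,-0.1,0,-1],[0,0,-0.3,0,-1],[0,0,-0.5,0,-1],[0,0,-0.5,0,-1],[0,0,-0.5,0,-1]]]'
python3 - <<'E'
from h import *
plan([(.475,.2,.39,191),(.449,.059,.39,170),(.449,.059,.282,170)])
E
```

```text
time: 5.48
ee_pos: [0.4988, 0.3408, 0.3885]
orientation: [[-0.842, -0.539, 0.005], [-0.539, 0.842, 0.003], [-0.005, 0.0, -1.0]]
force: [-0.0, 0.6, -5.2]
width: 0.651
grip_force: 65.5
[ 0.48  -0.529 -0.008  0.36 ]
[ 0.262 -0.667 -0.     0.35 ]
[0.   0.   0.54 0.  ]
```

```bash

python3 -m pendant '[[[0.16,-0.18,0,0.12,-1],[0.32,-0.36,0,0.24,-1],[0.48,-0.529,0,0.36,-1],[0.48,-0.529,0,0.36,-1],[0.48,-0.529,0,0.36,-1]]]'
python3 -m pendant '[[[0.09,-0.22,0,0.12,-1],[0.18,-0.44,0,0.24,-1],[0.262,-0.667,0,0.35,-1],[0.262,-0.667,0,0.35,-1],[0.262,-0.667,0,0.35,-1]]]'
python3 - <<'E'
from h import *
plan([(.449,.059,.30,170)])
p=imaging.read_camera("scene");cv2.imwrite("pics/s2.png",cv2.resize(p["image"][120:320,130:370],None,fx=2.5,fy=2.5)[:,:,::-1])
E
```

```text
time: 5.9
ee_pos: [0.4722, 0.1956, 0.3835]
orientation: [[-0.982, -0.187, -0.005], [-0.187, 0.982, -0.004], [0.005, -0.003, -1.0]]
force: [-0.8, 0.4, -3.9]
width: 0.647
grip_force: 66.6
time: 6.32
ee_pos: [0.4468, 0.0557, 0.3841]
orientation: [[-0.984, 0.177, -0.003], [0.177, 0.984, -0.002], [0.003, -0.003, -1.0]]
force: [-0.6, 1.1, -4.5]
width: 0.643
grip_force: 67.9
[-0.008  0.018  0.42  -0.003]
```

View pics/s2.png

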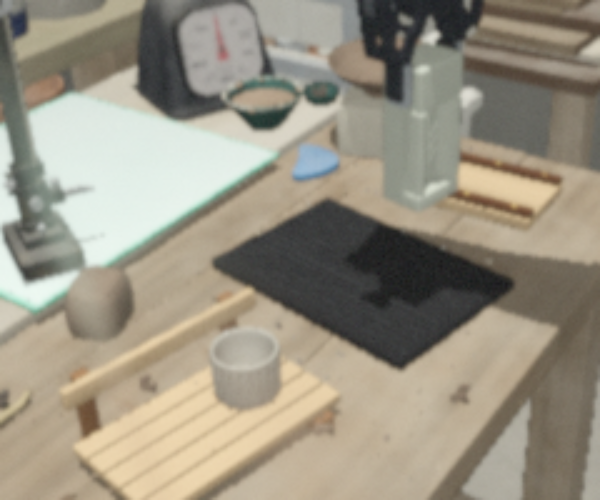

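```bash

python3 -m pendant '[[[0,0.018,0.15,0,-1],[0,0.018,0.3,0,-1],[0,0.018,0.42,0,-1],[0,0.018,0.48,0,-1],[0,0.018,0.48,0,-1]]]'
python3 -m pendant '[[[0,0,0.01,0,-1],[0,0,0.02,0,-1],[0,0,0.02,0,-1]]]'
```

```text
time: 6.78
ee_pos: [0.447, 0.0629, 0.2858]
orientation: [[-0.985, 0.171, -0.007], [0.171, 0.985, -0.0], [0.007, -0.002, -1.0]]
force: [-0.8, -0.5, -4.1]
width: 0.65
grip_force: 67.8
time: 7.03
ee_pos: [0.4495, 0.0625, 0.2863]
orientation: [[-0.985, 0.173, 0.001], [0.173, 0.985, 0.0], [-0.001, 0.001, -1.0]]
force: [0.3, 0.4, -4.2]
width: 0.649
grip_force: 67.9
```

```bash

python3 -m pendant '[[[0,0,0.01,0,-1],[0,0,0.02,0,-1],[0,0,0.02,0,-1]]]'|egrep 'ee|force'
python3 -m pendant '[[[0,0,0.01,0,-1],[0,0,0.015,0,-1],[0,0,0.015,0,-1]]]'|egrep 'ee|force'
```

```text
ee_pos: [0.449, 0.062, 0.2818]
force: [0.6, -0.8, -3.7]
grip_force: 67.9
ee_pos: [0.4488, 0.0619, 0.2785]
force: [-0.3, -0.3, -3.9]
grip_force: 67.9
```

```bash

python3 -m pendant '[[[0,0,0.005,0,-1],[0,0,0.01,0,-1],[0,0,0.01,0,-1]]]'|egrep 'ee|force'
```

```text
ee_pos: [0.4491, 0.062, 0.2777]
force: [-1.8, 0.0, 7.3]
grip_force: 69.3
```

```bash

python3 -m pendant '[[[0,0,0,0,0.4],[0,0,0,0,0.5],[0,0,0,0,0.7],[0,0,0,0,1],[0,0,0,0,1]]]'|egrep 'ee|force|width'
python3 -m pendant '[[[0,0,-0.1,0,1],[0,0,-0.25,0,1],[0,0,-0.45,0,1],[0,0,-0.45,0,1]]]'
python3 - <<'E'
from h import *
p=imaging.read_camera("wrist");s=imaging.read_camera("scene")
a=cv2.resize(s["image"][120:320,220:370],None,fx=2.5,fy=2.5)
b=cv2.resize(p["image"],None,fx=.7,fy=.7); b=cv2.copyMakeBorder(b,0,500-b.shape[0],0,0,0)
cv2.imwrite("pics/s3.png",np.hstack([a,b])[:,:,::-1])
E
```

```text
ee_pos: [0.449, 0.062, 0.2767]
force: [-0.4, 0.1, -0.4]
width: 1.003
grip_force: 0.0
time: 8.53
ee_pos: [0.4511, 0.0623, 0.3731]
orientation: [[-0.985, 0.173, 0.009], [0.173, 0.985, 0.001], [-0.009, 0.003, -1.0]]
force: [1.0, 0.1, -0.1]
width: 1.002
grip_force: 0.0
```

View pics/s3.png

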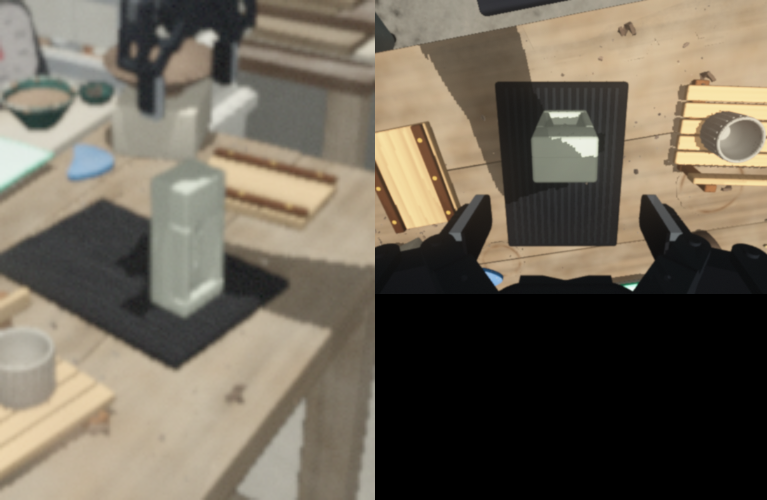

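```bash

python3 -m pendant '[[[0.15,0,0,0,-1],[0.275,0,0,0,-1],[0.275,0,0,0,-1],[0.275,0,0,0,-1],[0.275,0,0,0,-1]]]'|egrep 'ee|force|width'
python3 -m pendant '[[[0,0,0.2,0,-1],[0,0,0.35,0,-1],[0,0,0.44,0,-1],[0,0,0.44,0,-1],[0,0,0.44,0,-1]]]'|egrep 'ee|force|width'
```

```text
ee_pos: [0.3949, 0.0715, 0.366]
force: [0.6, -0.6, -1.0]
width: 0.294
grip_force: 0.0
ee_pos: [0.3948, 0.0713, 0.2779]
force: [0.0, -0.4, 0.5]
width: -0.002
grip_force: 0.0
```

```bash

python3 -m pendant '[[[-0.04,0,0,0,-1],[-0.08,0,0,0,-1],[-0.12,0,0,0,-1],[-0.16,0,0,0,-1],[-0.2,0,0,0,-1]]]'|egrep 'ee|force'
python3 -m pendant '[[[-0.04,0,0,0,-1],[-0.08,0,0,0,-1],[-0.12,0,0,0,-1],[-0.16,0,0,0,-1],[-0.2,0,0,0,-1]]]'|egrep 'ee|force'
python3 - <<'E'
from h import *
s=imaging.read_camera("scene");m=best("mould",s);print(m and (m["score"],cv2.boundingRect(m["region"].astype(np.uint8)),m["location"]))
E
```

```text
ee_pos: [0.4356, 0.0645, 0.2794]
force: [-0.4, -0.1, 0.6]
grip_force: 0.3
ee_pos: [0.4743, 0.0575, 0.2787]
force: [0.1, 0.1, -0.1]
grip_force: 0.0
(0.67, (241, 194, 55, 45), [268.1, 214.7])
```

```bash

python3 -m pendant '[[[0,0,-0.3,0,-1],[0,0,-0.5,0,0],[-0.15,0,-0.6,0,1],[-0.3,0,-0.6,0,1],[-0.3,0,-0.6,0,1]]]'|egrep 'ee|force|width'
python3 -m pendant '[[[0,0,0,0,1],[0,0,0,0,1]]]'|egrep 'ee|force|width'
python3 - <<'E'
from h import *
p=imaging.read_camera("wrist");cv2.imwrite("pics/w4.png",p["image"][:,:,::-1])
m=best("mould",p);print(m and (m["score"],rect(m["region"],p,.054)));print(yaw(),get_state()["ee_pos"])
t=imaging.read_camera("top");m=best("mould",t);print(m and (m["score"],rect(m["region"],t,.054)))
E
```

```text
ee_pos: [0.5375, 0.0468, 0.4016]
force: [0.1, 0.3, -0.1]
width: 0.565
grip_force: 0.0
ee_pos: [0.532, 0.0472, 0.398]
force: [-0.8, -0.0, -0.1]
width: 0.845
grip_force: 0.0
(0.74, ((509.0794677734375, 47.97059631347656), (147.97479248046875, 217.16360473632812), 80.04278564453125))
170.03324550500764 [0.53151104 0.04733848 0.39786771]
(0.36, ((488.6502990722656, 81.04024505615234), (2.2156972885131836, 11.20174789428711), 88.4582290649414))
```

View pics/w4.png

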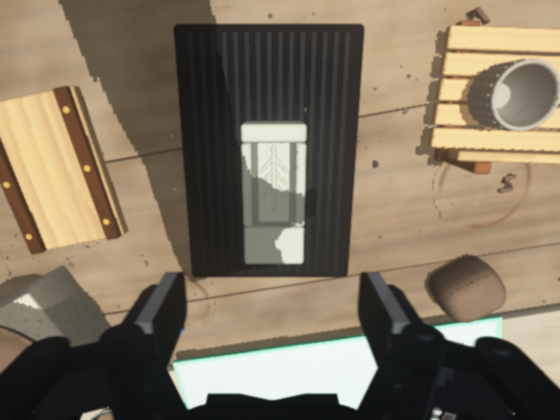

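```bash
python3 - <<'E'
from h import *
p=imaging.read_camera("wrist")
W=np.array([onz(p,q,.054) for q in [(242,141),(306,141),(304,265),(244,265)]]);c=W.mean(0);print(W.round(3),c.round(4))
print(np.linalg.norm(W[1]-W[0]),np.linalg.norm(W[3]-W[2]),np.linalg.norm((W[2]+W[3]-W[0]-W[1])/2))
u=(W[2]+W[3]-W[0]-W[1]);a=np.degrees(np.arctan2(u[1],u[0]));print(a)
plan([(c[0],c[1],.10+.155,180+a),(c[0],c[1],.04+.155,180+a)])
E
```

```text
[[0.487 0.029 0.054]
 [0.496 0.083 0.054]
 [0.61  0.064 0.054]
 [0.6   0.008 0.054]] [0.5484 0.0459 0.054 ]
0.054189241379894386 0.05656260215604239 0.11563857857585615
-9.88255995173124
[-0.083  0.007  0.717 -0.001]
[ 0.   0.   0.3 -0. ]
```

```bash
python3 - <<'E'
from h import *
p=imaging.read_camera("wrist")
W=np.array([onz(p,q,.054) for q in [(241,123),(307,123),(304,265),(244,265)]]);c=W.mean(0);print(c.round(4))
print(np.linalg.norm(W[1]-W[0]),np.linalg.norm(W[3]-W[2]),np.linalg.norm((W[2]+W[3]-W[0]-W[1])/2))
u=(W[2]+W[3]-W[0]-W[1]);a=np.degrees(np.arctan2(u[1],u[0]));print(a)
b=best("board_seat",p);print(b and (b["score"],rect(b["region"],p,.022)))
plan([(c[0],c[1],.10+.155,180+a),(c[0],c[1],.042+.155,180+a)])
E
```

```text
[0.5415 0.0472 0.054 ]
0.05509328537466762 0.056597535004956914 0.1305800839324052
-9.882897947660139
(0.73, ((489.97259521484375, -159.7982940673828), (149.09414672851562, 106.64285278320312), 1.4178086519241333))
[-0.046  0.007  0.718 -0.001]
[ 0.    0.    0.29 -0.  ]
```

```bash

python3 -m pendant '[[[-0.046,0.007,0.2,0,1],[-0.046,0.007,0.4,0,1],[-0.046,0.007,0.6,0,1],[-0.046,0.007,0.72,0,1],[-0.046,0.007,0.72,0,1]]]'|egrep 'ee|force|width'
python3 - <<'E'
from h import *
plan([(.5415,.0472,.196,170.1)])
for n in("top","wrist"):
    p=imaging.read_camera(n);b=best("board_seat",p)
    if not b: continue
    m=b["region"];v=cv2.cvtColor(p["image"],cv2.COLOR_RGB2HSV)[:,:,2]
    t,_=cv2.threshold(v[m].reshape(-1,1),0,255,cv2.THRESH_OTSU)
    l=cv2.morphologyEx((m&(v>t)).astype(np.uint8),cv2.MORPH_OPEN,np.ones((3,3)))
    print(n,t,"at14",rect(l,p,.014),"at22",rect(l,p,.022),m.sum(),l.sum())
E
```

```text
ee_pos: [0.5387, 0.0469, 0.2493]
force: [-2.1, -0.1, -0.3]
width: 0.999
grip_force: 0.0
[-0.014  0.004  0.267 -0.001]Traceback (most recent call last):
  File "<stdin>", line 9, in <module>
  File "h.py", line 14, in rect
    c,_=cv2.findContours(m.astype(np.uint8),0,2);c=max(c,key=cv2.contourArea)[:,0]
                                                   ~~~^^^^^^^^^^^^^^^^^^^^^^^
ValueError: max() iterable argument is empty
```

```bash

python3 -m pendant '[[[-0.005,0,0.1,0,1],[-0.005,0,0.2,0,1],[-0.005,0,0.25,0,1],[-0.005,0,0.25,0,1]]]'|egrep 'ee|force|width'
python3 -m pendant '[[[0,0,0,0,0.4],[0,0,0,0,0],[0,0,0,0,-0.5],[0,0,0,0,-1],[0,0,0,0,-1]]]'|egrep 'ee|force|width'
python3 -m pendant '[[[0,0,0,0,-1],[0,0,0,0,-1]]]'
```

```text
ee_pos: [0.5428, 0.0469, 0.2047]
force: [-1.4, 0.1, 0.2]
width: 0.997
grip_force: 0.0
ee_pos: [0.5439, 0.0468, 0.2068]
force: [-1.6, -1.6, 6.4]
width: 0.638
grip_force: 64.7
time: 12.77
ee_pos: [0.5439, 0.0468, 0.2067]
orientation: [[-0.985, 0.173, 0.003], [0.173, 0.985, -0.0], [-0.003, 0.0, -1.0]]
force: [-0.1, -0.5, 5.9]
width: 0.637
grip_force: 64.7
```

```bash

python3 -m pendant '[[[0,0,0,0,1],[0,0,0,0,1],[0,0,0,0,1],[0,0,0.02,0,1],[0,0,0.05,0,1]]]'|egrep 'ee|force|width'
python3 -m pendant '[[[0,0,0,0,0.4],[0,0,0,0,0],[0,0,0,0,-0.5],[0,0,0,0,-1],[0,0,0,0,-1]]]'|egrep 'ee|force|width'
python3 -m pendant '[[[0,0,0,0,-1],[0,0,0,0,-1]]]'
```

```text
ee_pos: [0.5433, 0.0469, 0.1949]
force: [-0.1, 0.5, -0.1]
width: 0.998
grip_force: 0.0
ee_pos: [0.5428, 0.0469, 0.1945]
force: [-0.3, 1.0, -2.2]
width: 0.645
grip_force: 65.2
time: 13.77
ee_pos: [0.5428, 0.0469, 0.1945]
orientation: [[-0.985, 0.173, -0.0], [0.173, 0.985, 0.0], [0.0, 0.0, -1.0]]
force: [-0.2, 0.2, -2.3]
width: 0.643
grip_force: 65.1
```

```bash

python3 -m pendant '[[[0,0,-0.1,0,-1],[0,0,-0.3,0,-1],[0,0,-0.5,0,-1],[0,0,-0.7,0,-1],[0,0,-0.75,0,-1]]]'|egrep 'ee|force|width'
python3 -m pendant '[[[0.2,-0.15,0,-0.1,-1],[0.3,-0.3,0,-0.18,-1],[0.3,-0.3,0,-0.18,-1],[0.3,-0.3,0,-0.18,-1]]]'|egrep 'ee|force|width'
python3 - <<'E'
from h import *
print(yaw())
ims=[]
for n in("top","scene","wrist"):
    p=imaging.read_camera(n);b=imaging.look_for("board_seat",p);print(n,b[:1])
    uv=proj(p,[[.49,-.162,.018]])[0];print(uv)
    np.savez(f"pics/{n}5.npz",**{k:p[k] for k in("image","view","fx","fy","cx","cy")})
    if n=="wrist": ims.append(cv2.resize(p["image"],(400,300)));continue
    x,y=uv.astype(int);c=p["image"][y-50:y+50,x-50:x+50];ims.append(cv2.resize(c,(300,300),interpolation=2) if n=="scene" else cv2.resize(p["image"][y-50:y+50,x-50:x+50],(400,400),interpolation=2)[50:350])
print([i.shape for i in ims])
r=np.hstack([ims[0],ims[1]]);cv2.imwrite("pics/b5.png",np.vstack([r,cv2.copyMakeBorder(ims[2],0,0,0,300,0)])[:,:,::-1])
E
```

```text
ee_pos: [0.5446, 0.047, 0.3509]
force: [1.7, 0.5, -3.9]
width: 0.649
grip_force: 65.7
ee_pos: [0.4709, -0.003, 0.3436]
force: [0.1, -0.9, -4.0]
width: 0.644
grip_force: 65.9
-179.29845197466867
top []
[391.09125409 213.60680266]
scene [{'location': [324.3, 194.6], 'score': 0.79}]
[322.13460026 192.51158589]
wrist [{'location': [79.0, 197.2], 'score': 0.75}]
[ 82.1104177  208.56354904]
[(300, 400, 3), (300, 300, 3), (300, 400, 3)]
```

View pics/b5.png

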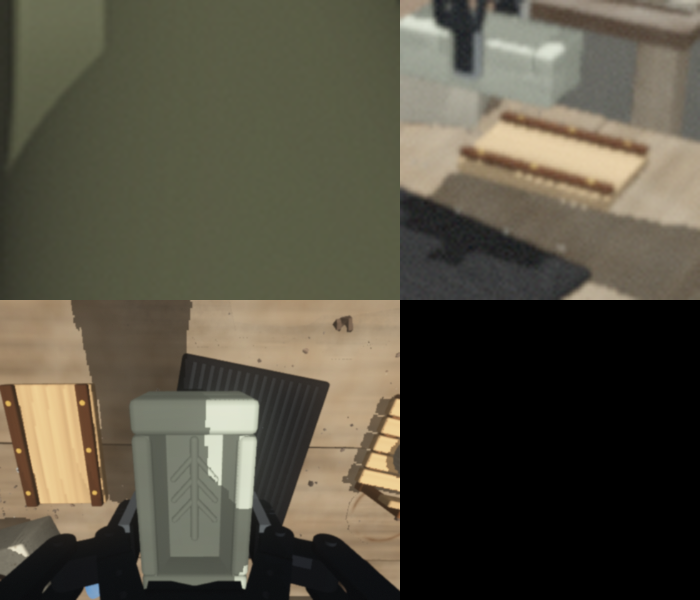

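```bash
python3 - <<'E'
from h import *
p=dict(np.load("pics/wrist5.npz"))
im=p["image"];b=np.zeros(im.shape[:2],bool);b[105:300,0:150]=1
m=((im[:,:,0]>150)&b&(im[:,:,0].astype(int)-im[:,:,2]>50)).astype(np.uint8)
m=cv2.morphologyEx(m,cv2.MORPH_OPEN,np.ones((5,5)));n,l,s,c=cv2.connectedComponentsWithStats(m);k=1+np.argmax(s[1:,4]);print(s[1:])
m=(l==k)
for z in(.014,.022):
    ((cx,cy),sz,a)=rect(m,p,z);print(z,cx,cy,sz,a)
L=[];
for r in range(125,275,10):
    q=np.where(m[r])[0]
    if len(q): L.append((r,q[0],q[-1],onz(p,(q[0]-.5,r),.014)[:2].round(4),onz(p,(q[-1]+.5,r),.022)[:2].round(4)))
for x in L:print(*x)
E
```

```text
[[    0   105   138   195 18177]
 [    0   139     4    13    48]
 [  112   141     7     7    46]
 [    8   142     7     6    40]
 [    0   158    15    41   430]
 [  121   207     6     7    40]
 [   23   208     6     6    34]
 [  130   267     5     6    30]
 [   37   268     5     5    25]
 [  141   286     9    10    74]
 [    0   294     3     5    15]]
0.014 492.5743713378906 -184.54531860351562 (126.05660247802734, 180.08338928222656) 87.42861938476562
0.022 489.97283935546875 -179.69375610351562 (122.6843032836914, 175.26576232910156) 87.42861938476562
125 22 104 [ 0.4219 -0.2024] [ 0.4203 -0.1326]
135 24 106 [ 0.4298 -0.2023] [ 0.4279 -0.132 ]
145 26 107 [ 0.4378 -0.2023] [ 0.4357 -0.1322]
155 29 109 [ 0.4459 -0.2014] [ 0.4436 -0.1316]
165 31 110 [ 0.4541 -0.2013] [ 0.4517 -0.1318]
175 33 112 [ 0.4625 -0.2012] [ 0.4598 -0.1311]
185 35 113 [ 0.4711 -0.2011] [ 0.4681 -0.1313]
195 37 114 [ 0.4798 -0.201 ] [ 0.4766 -0.1315]
205 9 116 [ 0.489  -0.2265] [ 0.4852 -0.1308]
215 0 117 [ 0.4981 -0.2361] [ 0.494 -0.131]
225 0 119 [ 0.5073 -0.238 ] [ 0.5029 -0.1303]
235 1 120 [ 0.5166 -0.2392] [ 0.512  -0.1305]
245 0 122 [ 0.5261 -0.2421] [ 0.5212 -0.1298]
255 0 123 [ 0.5358 -0.2441] [ 0.5306 -0.13  ]
265 1 124 [ 0.5457 -0.2453] [ 0.5402 -0.1302]
```

```bash
python3 - <<'E'
from h import *
plan([(.491,-.166,.25,181.3)])
E
```

```text
[-0.073 -0.824  0.472 -0.007]
```

```bash

python3 -m pendant '[[[-0.02,-0.2,0,-0.007,-1],[-0.04,-0.4,0,-0.007,-1],[-0.073,-0.6,0.1,-0.007,-1],[-0.073,-0.75,0.2,-0.007,-1],[-0.073,-0.824,0.3,-0.007,-1]]]'|egrep 'ee|force|width'
python3 -m pendant '[[[0,0,0.1,0,-1],[0,0,0.17,0,-1],[0,0,0.17,0,-1],[0,0,0.17,0,-1]]]'|egrep 'ee|force|width'
python3 - <<'E'
from h import *
print(get_state()["ee_pos"],yaw());plan([(.491,-.166,.21,181.3)])
E
```

```text
ee_pos: [0.4916, -0.1697, 0.2842]
force: [-0.6, 0.5, -4.9]
width: 0.646
grip_force: 66.6
ee_pos: [0.4903, -0.1661, 0.2499]
force: [-0.1, -0.2, -3.9]
width: 0.647
grip_force: 66.4
[ 0.49033355 -0.16608971  0.24990495] -178.733161611513
[-0.003  0.     0.2   -0.001]
```

Well aligned; lower to just above the seat and look.

```bash

python3 -m pendant '[[[-0.003,0,0.05,0,-1],[-0.003,0,0.1,0,-1],[-0.003,0,0.12,0,-1],[-0.003,0,0.12,0,-1],[-0.003,0,0.12,0,-1]]]'|egrep 'ee|force|width'
python3 - <<'E'
from h import *
p=imaging.read_camera("scene");w=imaging.read_camera("wrist")
a=cv2.resize(p["image"][140:240,260:390],None,fx=6,fy=6,interpolation=2)
cv2.imwrite("pics/s6.png",a[:,:,::-1])
E
```

```text
ee_pos: [0.4909, -0.1661, 0.2266]
force: [-0.4, 0.0, -3.8]
width: 0.643
grip_force: 66.6
```

View pics/s6.png

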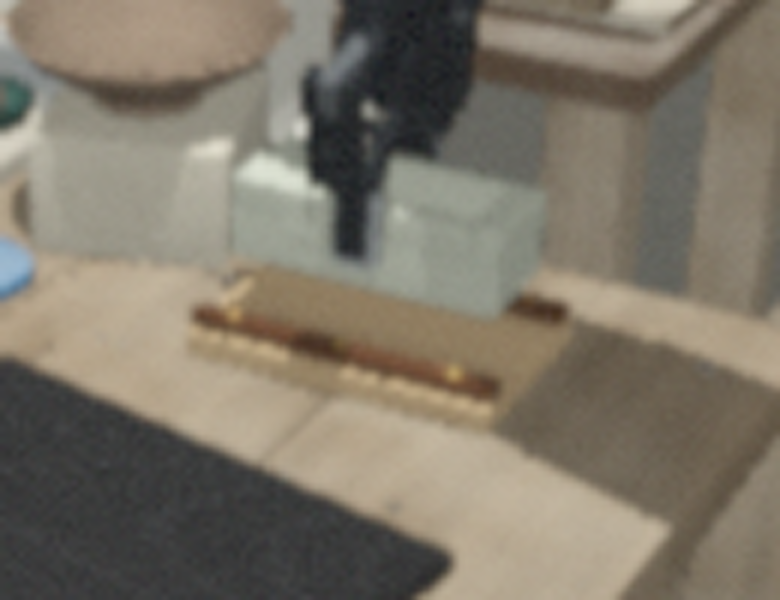

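```bash
python3 - <<'E'
from h import *
p=dict(np.load("pics/scene5.npz"))
for uv in[(350,262),(335,258),(375,268)]:
    c,d=ray(p,(260+uv[0]/6,140+uv[1]/6))
    for y in(-.138,-.124): print(uv,y,(c+d*(y-c[1])/d[1]).round(4))
print((proj(p,[[.49,-.124,z] for z in(.0536,.06)])-[260,140])*6)
E
```

```text
(350, 262) -0.138 [ 0.4913 -0.138   0.0556]
(350, 262) -0.124 [ 0.4845 -0.124   0.0635]
(335, 258) -0.138 [ 0.4988 -0.138   0.0556]
(335, 258) -0.124 [ 0.4919 -0.124   0.0635]
(375, 268) -0.138 [ 0.4789 -0.138   0.0558]
(375, 268) -0.124 [ 0.4724 -0.124   0.0638]
[[337.87503001 279.09531179]
 [338.47462981 266.16826051]]
```

```bash

python3 -m pendant '[[[0,0,0.04,0,-1],[0,0,0.08,0,-1],[0,0,0.11,0,-1],[0,0,0.12,0,-1],[0,0,0.12,0,-1]]]'|egrep 'ee|force'
python3 -m pendant '[[[0,0,0.01,0,-1],[0,0,0.015,0,-1],[0,0,0.015,0,-1]]]'|egrep 'ee|force'
```

```text
ee_pos: [0.4903, -0.1662, 0.2016]
force: [0.5, 0.0, -5.3]
grip_force: 66.6
ee_pos: [0.491, -0.1664, 0.1996]
force: [-0.8, -0.0, -4.0]
grip_force: 66.6
```

```bash

python3 -m pendant '[[[0,0,0.006,0,-1],[0,0,0.012,0,-1],[0,0,0.012,0,-1]]]'|egrep 'ee|force'
```

```text
ee_pos: [0.4909, -0.1664, 0.1972]
force: [-0.6, -0.0, -4.2]
grip_force: 66.6
```

```bash

python3 -m pendant '[[[0,0,0.004,0,-1],[0,0,0.008,0,-1],[0,0,0.008,0,-1]]]'|egrep 'ee|force'
```

```text
ee_pos: [0.491, -0.1664, 0.1965]
force: [-2.0, 0.4, 5.2]
grip_force: 67.6
```

Seated. Release and retreat.

```bash

python3 -m pendant '[[[0,0,0,0,0.45],[0,0,0,0,0.55],[0,0,0,0,0.7],[0,0,0,0,0.9],[0,0,0,0,1]]]'|egrep 'ee|force|width'
python3 -m pendant '[[[0,0,-0.05,0,1],[0,0,-0.15,0,1],[0,0,-0.35,0,1],[0,0,-0.55,0,1],[0,0,-0.75,0,1]]]'|egrep 'ee|force|width'
python3 -m pendant '[[[0,0,-0.2,0,1],[0,0,-0.2,0,1],[0,0,-0.2,0,1]]]'|egrep 'time|ee|force|width'
python3 - <<'E'
from h import *
p=imaging.read_camera("scene");w=imaging.read_camera("wrist")
a=cv2.resize(p["image"][140:290,180:380],(400,300),interpolation=2);b=cv2.resize(w["image"],(400,300))
cv2.imwrite("pics/s7.png",np.hstack([a,b])[:,:,::-1])
E
```

```text
ee_pos: [0.4911, -0.1664, 0.1958]
force: [-0.8, 0.2, -0.4]
width: 0.996
grip_force: 0.0
ee_pos: [0.4904, -0.1662, 0.3479]
force: [1.7, -0.1, 0.1]
width: 1.002
grip_force: 0.0
time: 18.33
ee_pos: [0.4919, -0.1667, 0.3895]
force: [0.2, 0.8, -0.1]
width: 1.004
grip_force: 0.0
```

View pics/s7.png

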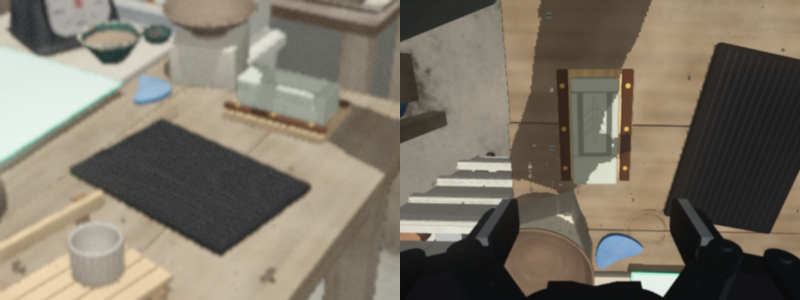

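```bash
python3 -c "
from plant import ctrl;print(ctrl.finish_job())"
```

```text
the job is handed in; nothing more can be done
None
```

The mould was stood on the mat, pushed over onto its back and laid hollow up on the board between the battens, about midway along; the pot was left alone, and the job was handed in at about 18 s.

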